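# Hold the bean doser's gate open at the marker

## Robot

A 6-joint arm with a two-finger parallel gripper is mounted at the origin on a cart in front of the work surface, level with it; the furniture and walls round the work are solid. World frame = base frame: x ahead of the robot, y to its left, z up, the work surface at z = 0. Lengths are in m, angles in rad, forces in N, time in s.
With the tool pointing down it reaches from about 0.35 to 0.975 m from the base axis. Payload 4.9 kg.
Tool frame: the origin (TCP) lies at the very end of the fingers, on their centre line; the grasp point (between the pads) lies 19 mm behind it (ctrl.grasp_offset is the distance from the TCP to the grasp point, in m); z points along the fingers, y is the line along which they close (so a half turn about z gives the same grasp; the last joint's range is limited). The gripper opens to 85 mm and grips with 20 to 120 N. Pads are 22 mm wide; open, the fingers measure 114 mm over their backs; the gripper's body (76 mm by 85 mm) begins 54 mm behind the grasp point. The pads swing forward as they close: fully open they stand 13 mm farther back than shut.
Start: joints at [1.051, 0.053, 1.613, -0, 1.476, -0.119], TCP at [0.244, 0.575, 0.202] pointing down, gripper open.
Joint ranges: [-3.01, 3.01], [-1.01, 2.22], [0.06, 2.58], [-1.02, 4.17], [0.09, 2.62], [-3.14, 3.14]. Speed limits (rad/s): [2.57, 2.57, 3.14, 3.14, 3.14, 3.14].

## Interface

Orientations are given as a rotation vector (axis times angle).
In Python, from station import ctrl, optics gives the robot as it stands.
- The arm moves only by the shell command python3 -m handwheel 'ROWS' [OPENING] [FORCE]. ROWS is JSON, a list of rows, each an object of numbers: "tx", "ty", "tz": the shift along the tool's x, y, z in mm; "roll": the turn about the tool's z in rad. A call has 1 to 12 rows; each row shifts and turns the commanded pose from where the row before left it, along the tool's axes as they then stand; what a row does not reach is not made up. A row lasts 1/12 s, in which the tool goes at most 41.7 mm and 7.16 degrees, less where a joint would pass 70% of its speed; a pose out of reach is approached as far as the arm can. A call with a gripper value outside its range is refused whole. OPENING is the finger opening in mm, from 0 to 85.4, set as the call begins (- or left out, the last holds). The fingers move at their own pace and stop on an object; FORCE is the grip in N (left out, the last holds). Time passes only in rows, so rows that do not move let the fingers close. It gives the time, the measured TCP pose, the force, the opening and the grip force at its end, in the units of the state.
- ctrl.get_obs(): the state, without advancing time (a new reading comes with each control period).
- optics.get_image(name): name is "side" or "top"; returns (picture, depth): 480x640x3 uint8, red, green, blue; 480x640 float32, m along the optical axis (not along the pixel's ray), 0 where there is no reading.
- optics.camera_params(name): a dict with "mtx" (3x3 intrinsics, pixels), "k1" (the pictures are not rectified: a ray, as slopes to the right and down, at radius r is drawn at 1 + k1 r^2 times it, then the intrinsics apply), "extrinsics" (4x4, takes a point from camera to world coordinates). Camera axes: x right, y down, z forward; pixel columns grow to the right and rows downward; lengths in m; the calibration is good to about 2 mm. A picture is of the moment at which its call begins. camera_params takes no time and is no camera call.
- ctrl.finish_job(): hands the job in; it is judged then, once.
The state is a dict: "t": time; "q": joint angles; "dq": joint speeds; "effort": joint torques, N m; "tool_pos": TCP position; "tool_rot": TCP orientation; "contact_force": force on the tool from outside, world axes, zero at the start; "wrist_torque": the same for the moment, N m; "opening": finger opening in m; "grip_force": force on a finger pad.
Only numpy, scipy, OpenCV 4.12 (cv2) and the standard library are available. Lean on these libraries where they do the work, as an engineer would, in place of code of your own. Each camera call takes 0.05 s, during which the arm holds its last target. There are 200 camera calls.

## Task

The empty coffee bean doser needs brushing out: press its blue catch lever all the way down to free the gate, then take the black pull tab and draw the sprung gate slide out until its orange pointer lines up with the red marker on the deck. Keep hold of the tab there, because the spring pulls the gate shut: finish while holding it steady at the marker, with the lever still down. Do not shift the marker, the crumb bowl under the outlet, or the tamper, portafilter and salt shaker standing around.

Things in the scene. Friction and masses are not known exactly. Their poses are not given: they have to be found in the camera images.
- doser: grey coffee bean doser fixed to the worktop: foot 185x130 mm, head 200x120 mm with flat deck 118 mm above the worktop and front face 82 mm before the origin; open steel hopper on the deck, 90 mm wide, centred 20 mm behind the origin, rim 218 mm high. Origin under the foot, on the worktop; x to its back (tab and front at -x), y to its left, z up. Place and yaw vary
- tab (a point): centre of the top of the gate slide's upright black pull tab, 144 mm above the worktop. Tab 14 mm thick across the doser's y (grip it there), 26 mm long in x, 47 mm high above a steel tongue 40 mm wide (top 97 mm above the worktop). Gate shut: 150 mm before the doser's origin; moves with the slide to the doser's -x. Axes as the doser's
- pointer (a point): tip of the orange pointer of the gate slide, in the slot on the left side of the deck; it moves with the slide along the doser's -x. Axes as the doser's
- marker (a point): centre of the top of the red marker clip (8 mm wide along x) on the left edge of the deck, beside the path of the pointer. It stands at a different place each time. The pointer lines up with it when both have the same x in the doser's frame (their y differs by 11 mm). Axes as the doser's
- paddle (a point): middle of the upper face of the blue paddle (22x15 mm), front end of the catch lever, right side of the head. Lever turns about the doser's y on a pin 55 mm before the origin, 50 mm right (-y), 134 mm above the worktop; paddle 50 mm before the pin. Standing up: slopes up to the front, paddle 159 mm above the worktop; level: 138 mm; fully down: 135 mm
- catch (a joint): angle of the catch lever in rad: 0 standing up, grows as the paddle is pressed down, level at 0.45, stop at 0.50. It stays where it is left (pressing needs about 2 N). Below about 0.25 its pawl blocks the gate slide
- gate (a joint): how far the gate slide is drawn out, in m: 0 shut, 0.062 at its end stop. A spring pulls it shut with about 5.5 N when shut, rising by 1.1 N per cm
- marker_clip (a joint): place of the red marker in m, on the same scale as joint gate: the pointer lines up with the marker when the two are equal. Between 0.025 and 0.050; the clip is stiff and must not be moved
- bowl: white bowl, 105 mm wide, 48 mm high, standing on the doser's foot under the outlet. Origin at the centre of its underside. To be left alone
- tamper: coffee tamper with dark wooden handle, 57 mm wide, 83 mm high, standing on the worktop. Origin at the centre of its underside. To be left alone
- portafilter: portafilter with black handle, 198 x 69 x 41 mm, lying on the worktop. Origin at the centre of its underside. To be left alone
- salt_shaker: salt shaker, 44 mm wide, 90 mm high, standing on the worktop. Origin at the centre of its underside. To be left alone

How it is judged:
By the outcome, as a careful person would: the job done as asked, in the order asked, and still so for the second after the job is handed in, while the arm keeps its last pose, push and grip.
It also fails if it takes over 45 s, if anything falls off the work surface, if the arm or the gripper's body presses on something with over 40 N, if the wrist force passes 120 N, or if a joint passes its speed limit or range.

## Working session

There is one attempt and no reset: what is moved stays moved. The work goes in short steps, Python scripts to look and compute and a shell command to move; the robot and the scene stay as the last step left them, time stands still between calls to the robot, and variables do not carry over. Pictures are saved under pics/ and viewed, at most 10 in all, crops included, and the job is handed in when it is done.

```bash
ls; mkdir -p pics
python3 - <<'E'
from station import ctrl, optics
import cv2, numpy as np
print(ctrl.get_obs(), ctrl.grasp_offset)
for n in ("side","top"):
    im,d=optics.get_image(n); cv2.imwrite(f"pics/{n}0.png",im[:,:,::-1]); np.savez(f"{n}0.npz",im=im,d=d)
    p=optics.camera_params(n); print(n,p)
E
```

```text
pics
{'t': 0.0, 'q': array([ 1.05096186e+00,  5.33278239e-02,  1.61431127e+00, -7.01727189e-08,
        1.47603232e+00, -1.18999846e-01]), 'dq': array([ 0.00015576,  0.00049872,  0.0017088 , -0.00079048, -0.00064162,
        0.00014293]), 'effort': array([ 1.97557201e-04, -3.93692529e+01, -3.70175064e+01, -1.88415252e-04,
        6.98703006e-03, -2.79246215e-06]), 'tool_pos': array([0.24351624, 0.57484819, 0.20067079]), 'tool_rot': array([-0.62529269, -3.07806811,  0.00309953]), 'contact_force': array([-0.39970237,  0.68310931,  0.08713445]), 'wrist_torque': array([-0.00546417,  0.05381468, -0.02275244]), 'grip_force': 0.0, 'opening': 0.08531320112734962} 0.0187
side {'mtx': array([[557.01718543,   0.        , 332.77749791],
       [  0.        , 557.01718543, 243.76306117],
       [  0.        ,   0.        ,   1.        ]]), 'k1': 0.008290236753301787, 'extrinsics': array([[-0.97537466,  0.14445674, -0.16666291,  0.78335633],
       [ 0.21974643,  0.57187638, -0.79035999,  1.18135831],
       [-0.01886224, -0.80752068, -0.58953758,  1.02935809],
       [ 0.        ,  0.        ,  0.        ,  1.        ]])}
top {'mtx': array([[621.3465273 ,   0.        , 323.78085268],
       [  0.        , 621.3465273 , 246.12390928],
       [  0.        ,   0.        ,   1.        ]]), 'k1': -0.027673492203010366, 'extrinsics': array([[-0.29877955, -0.75187686,  0.58771759, -0.57700246],
       [-0.9542795 ,  0.22956465, -0.19144374,  0.35696523],
       [ 0.00902293, -0.61804632, -0.7860899 ,  1.61913511],
       [ 0.        ,  0.        ,  0.        ,  1.        ]])}
```

View pics/side0.png

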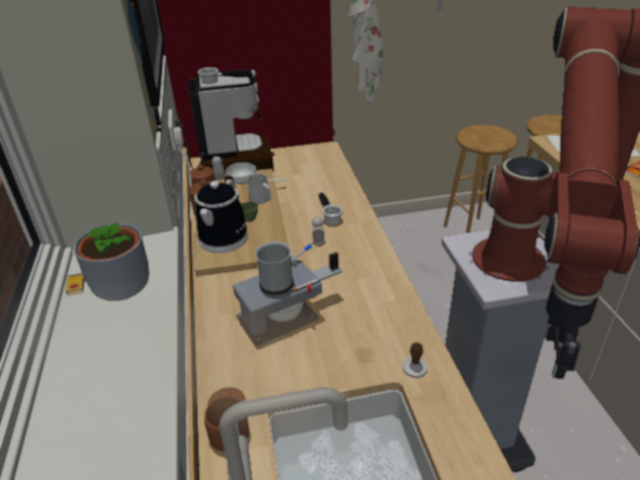

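View pics/top0.png

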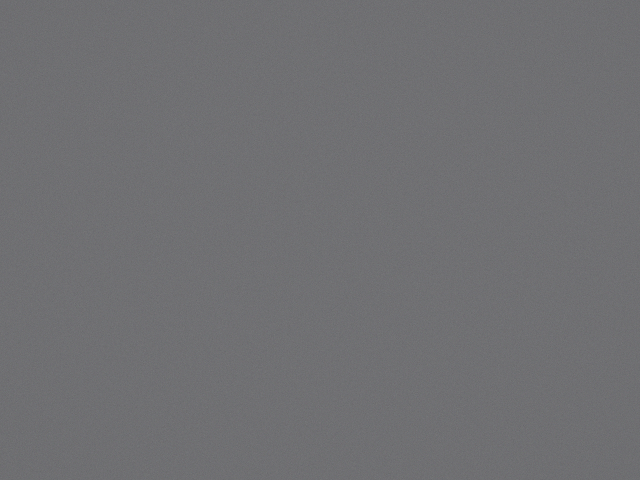

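The side view shows the doser at about (280,290), black tab (333,260), blue paddle (305,247), red marker (310,288), salt shaker (318,230) and tamper (415,360). The top view is plain grey, so I'll check its depth, take a fresh frame and enlarge the side view.

Run:
```python
from station import ctrl, optics
import cv2, numpy as np
im,d=optics.get_image("top"); print(im.std(),im.mean((0,1)),np.percentile(d,[0,5,50,95,100]),(d>0).mean())
s=np.load("side0.npz");im=s["im"][180:390,220:440]
cv2.imwrite("pics/c0.png",cv2.resize(im[:,:150][:,:,::-1],None,fx=4,fy=4,interpolation=cv2.INTER_CUBIC)[:600])
d=s["d"]; print(d[288,310],d[260,333],d[247,305],(d>0).mean())
```

```text
2.383343383600899 [111.66229492 111.80239583 114.39070638] [0.         0.26000751 0.33240016 0.46018228 0.48761153] 0.9958919270833333
1.3949233 1.4750407 1.4807098 0.99587890625
```

View pics/c0.png

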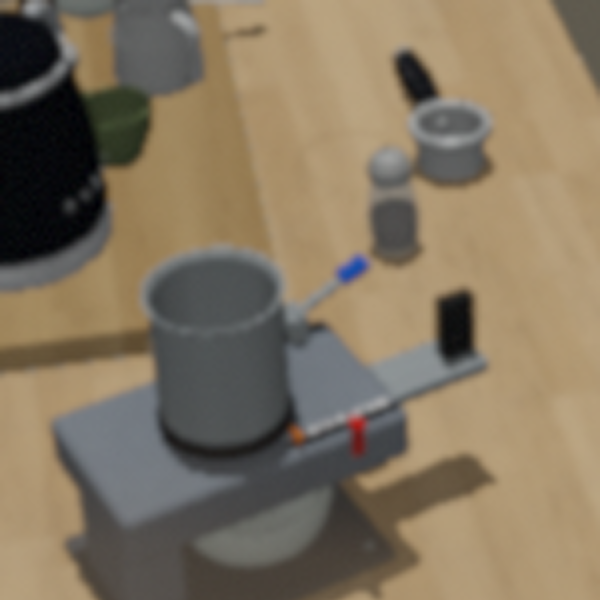

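In the enlarged side view, the tab top is at (334.2,253.8), paddle (308,247), pointer (294.2,288.5), marker top (309.5,285) and hopper rim centre about (273.5,252). The top camera is blocked by a grey surface 0.3 m in front of it. So I'll measure from the side camera's depth and check it against ray/height-plane intersections.

```bash
cat > h.py <<'E'
import cv2, numpy as np
from station import ctrl, optics
P=optics.camera_params("side"); K=P["mtx"]; D=np.array([P["k1"],0,0,0.]); E=P["extrinsics"]
def rays(uv):
    n=cv2.undistortPoints(np.float64(uv).reshape(-1,1,2),K,D)[:,0]
    return np.c_[n,np.ones(len(n))]
def at_depth(uv,d): return (rays(uv)*np.reshape(d,(-1,1)))@E[:3,:3].T+E[:3,3]
def at_z(uv,z):
    r=rays(uv)@E[:3,:3].T; return E[:3,3]+r*((z-E[2,3])/r[:,2])[:,None]
def project(p): 
    T=np.linalg.inv(E); return cv2.projectPoints(np.float64(p).reshape(-1,1,3),cv2.Rodrigues(T[:3,:3])[0],T[:3,3],K,D)[0][:,0]
def cloud(d):
    v,u=np.indices(d.shape); return at_depth(np.c_[u.ravel(),v.ravel()],d.ravel()).reshape(*d.shape,3)
def grab(n=1):
    fs=[optics.get_image("side") for _ in range(n)]
    return np.mean([f[0] for f in fs],0),np.median([f[1] for f in fs],0)
def blob(im,kind,roi):   # weighted colour centroid
    u0,v0,u1,v1=roi; c=im[v0:v1,u0:u1].astype(float); r,g,b=c[...,0],c[...,1],c[...,2]
    w={"red":np.clip(r-2.5*np.maximum(g,b)-20,0,None),"orange":np.clip(np.minimum(r-1.4*g,2*(g-b))-10,0,None)*(g>1.3*b),
       "blue":np.clip(b-1.5*np.maximum(r,g)-10,0,None)}[kind]
    v,u=np.nonzero(w>0); ww=w[v,u]
    return np.array([(u*ww).sum(),(v*ww).sum()])/ww.sum()+[u0,v0],len(u)
E
python3 - <<'E'
from h import *
im,d=grab(6); np.savez("s1.npz",im=im,d=d)
C=cloud(d)
for n,uv,z in [("tab",(334.2,253.8),.144),("paddle",(308,247),.159),("pointer",(294.2,288.5),.118),("marker",(309.5,285),.12),("hop",(273.5,252),.218)]:
    u,v=map(round,uv); print(n,at_z([uv],z)[0].round(4),C[v-1:v+2,u-1:u+2].reshape(-1,3).round(3)[[1,4,7]].tolist())
sub=C[200:350,225:350].reshape(-1,3); ok=(d[200:350,225:350]>0).ravel(); sub=sub[ok]
for z0,z1,n in [(.112,.124,"deck"),(.205,.24,"rim"),(.09,.104,"tongue"),(.125,.17,"tab")]:
    m=(sub[:,2]>z0)&(sub[:,2]<z1); p=sub[m]; print(n,m.sum(),p.mean(0).round(4),p.min(0).round(3),p.max(0).round(3))
    if n in("deck","rim"): print(cv2.minAreaRect(p[:,:2].astype(np.float32)), cv2.minEnclosingCircle(p[:,:2].astype(np.float32)))
for k in("red","orange","blue"): print(k,blob(im,k,(280,235,330,305)))
E
```

```text
tab [0.5393 0.039  0.144 ] [[0.539, 0.035, 0.144], [0.539, 0.037, 0.142], [0.54, 0.04, 0.141]]
paddle [0.6038 0.0126 0.159 ] [[0.602, 0.003, 0.155], [0.603, 0.008, 0.155], [0.604, 0.01, 0.154]]
pointer [0.6612 0.1213 0.118 ] [[0.662, 0.13, 0.131], [0.663, 0.129, 0.126], [0.663, 0.134, 0.127]]
marker [0.6218 0.1196 0.12  ] [[0.62, 0.114, 0.119], [0.622, 0.131, 0.13], [0.623, 0.133, 0.128]]
hop [0.7012 0.0914 0.218 ] [[0.696, 0.049, 0.189], [0.697, 0.047, 0.185], [0.697, 0.048, 0.182]]
deck 1833 [0.7071 0.089  0.1174] [ 0.528 -0.337  0.112] [0.812 0.174 0.124]
((0.7698587775230408, -0.058208197355270386), (0.28179997205734253, 0.48541831970214844), 35.9395866394043) ((0.7565603256225586, -0.0830741822719574), 0.25728580355644226)
rim 339 [0.7028 0.0836 0.2123] [0.659 0.043 0.205] [0.747 0.133 0.219]
((0.7030285596847534, 0.08779704570770264), (0.08960460126399994, 0.08541491627693176), 82.60362243652344) ((0.7034090161323547, 0.08793025463819504), 0.045496970415115356)
tongue 720 [0.6633 0.0596 0.0966] [ 0.523 -0.28   0.09 ] [0.815 0.174 0.104]
tab 987 [0.7024 0.0024 0.1474] [ 0.528 -0.332  0.125] [0.81  0.134 0.17 ]
red (array([308.92140743, 286.9253535 ]), 12)
orange (array([293.64085765, 288.3954735 ]), 7)
blue (array([307.72778179, 246.91925578]), 20)
```

```bash
cat >> h.py <<'E'
def d2w(pose,p):
    x,y,a=pose; p=np.atleast_2d(p); c,s=np.cos(a),np.sin(a)
    return np.c_[x+c*p[:,0]-s*p[:,1],y+s*p[:,0]+c*p[:,1],p[:,2]]
def w2d(pose,p):
    x,y,a=pose; p=np.atleast_2d(p)-[x,y,0]; c,s=np.cos(a),np.sin(a)
    return np.c_[c*p[:,0]+s*p[:,1],-s*p[:,0]+c*p[:,1],p[:,2]]
E
python3 - <<'E'
from h import *
from scipy.optimize import least_squares
L=np.array([[-.15,0,.144],[-.082,.06,.118],[.118,.06,.118],[.118,-.06,.118],[-.105,-.05,.159],[.02,0,.218]])
U=np.array([[334.2,253.8],[321.25,282],[251.75,311.75],[233.75,286.25],[307.7,246.9],[273.5,252]])
r=least_squares(lambda q:(project(d2w(q,L))-U).ravel(),[.68,.08,.3],loss="soft_l1")
print(r.x,np.degrees(r.x[2])); print((project(d2w(r.x,L))-U).round(2)); np.save("pose.npy",r.x)
s=np.load("s1.npz");im=s["im"]
for k,z in(("red",.118),("red",.124),("orange",.118),("orange",.12)): print(k,z,w2d(r.x,at_z([blob(im,k,(280,235,330,305))[0]],z)).round(4))
print("tab",d2w(r.x,L).round(4))
# depth check: tab and rim in the doser frame
C=cloud(s["d"]); Q=w2d(r.x,C.reshape(-1,3))
for n,lo,hi in(("tab",(-.175,-.02,.12),(-.12,.02,.16)),("deck",(-.12,-.09,.113),(.15,.09,.121)),("rim",(-.05,-.07,.205),(.09,.07,.24)),("paddle",(-.13,-.07,.14),(-.09,-.03,.19))):
    m=np.all((Q>lo)&(Q<hi),1); p=Q[m]; print(n,m.sum(),np.percentile(p,[2,50,98],axis=0).round(4).tolist())
v=s["im"].copy()
x=np.array([[a,b,.118] for a,b in((-.082,-.06),(-.082,.06),(.118,.06),(.118,-.06))]); 
sc=4; big=cv2.resize(v[180:330,220:370][:,:,::-1].astype(np.uint8),None,fx=sc,fy=sc,interpolation=cv2.INTER_CUBIC)
f=lambda p:((project(d2w(r.x,p))-[220,180]+.5)*sc-.5).round().astype(int)
cv2.polylines(big,[f(x)],True,(0,255,0)); 
t=np.linspace(0,6.28,40); cv2.polylines(big,[f(np.c_[.02+.045*np.cos(t),.045*np.sin(t),t*0+.218])],True,(0,255,255))
cv2.polylines(big,[f(np.array([[-.163,-.007,.144],[-.163,.007,.144],[-.137,.007,.144],[-.137,-.007,.144]]))],True,(255,0,255))
cv2.imwrite("pics/ov.png",big)
E
```

```text
[0.68274968 0.08714713 0.34066767] 19.518819513266244
[[-0.94 -0.32]
 [ 2.14  0.53]
 [ 0.05  0.71]
 [-2.47 -1.08]
 [ 0.98 -1.76]
 [-0.05  0.6 ]]
red 0.118 [[-0.0427  0.0545  0.118 ]]
red 0.124 [[-0.0394  0.0607  0.124 ]]
orange 0.118 [[-0.0079  0.0382  0.118 ]]
orange 0.12 [[-0.0069  0.0403  0.12  ]]
tab [[0.5414 0.037  0.144 ]
 [0.5854 0.1163 0.118 ]
 [0.7739 0.1831 0.118 ]
 [0.814  0.07   0.118 ]
 [0.6005 0.0049 0.159 ]
 [0.7016 0.0938 0.218 ]]
tab 100 [[-0.1616, -0.0075, 0.1215], [-0.1468, 0.0029, 0.1351], [-0.1374, 0.0063, 0.1448]]
deck 1567 [[-0.0766, -0.0595, 0.114], [0.0546, 0.0142, 0.1172], [0.1147, 0.0533, 0.1195]]
rim 339 [[-0.0221, -0.0479, 0.2053], [0.0172, -0.018, 0.2126], [0.0612, 0.0366, 0.2183]]
paddle 41 [[-0.1105, -0.0581, 0.1474], [-0.1006, -0.0505, 0.1546], [-0.0914, -0.0455, 0.1591]]
```

View pics/ov.png

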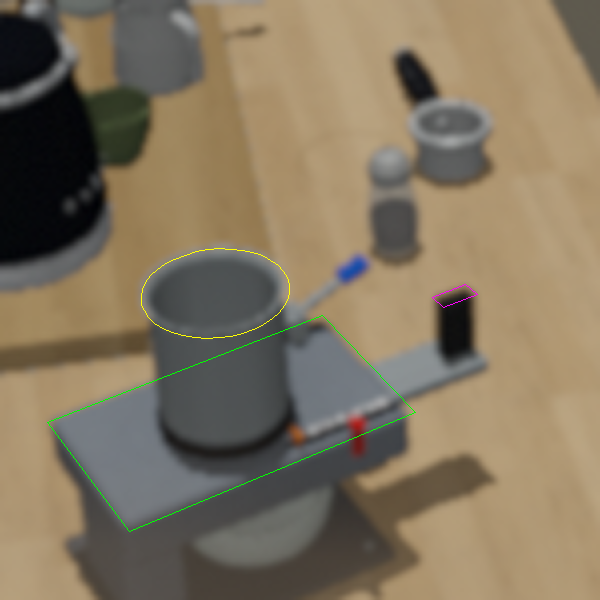

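The overlay matches the deck, rim and tab to 1–2 mm, and the depth agrees. Next I'll work out the moves.

```bash
cat >> h.py <<'E'
from scipy.spatial.transform import Rotation as R
def goto(local,pose=None):
    pose=np.load("pose.npy") if pose is None else pose
    o=ctrl.get_obs(); Rt=R.from_rotvec(o["tool_rot"]).as_matrix(); w=d2w(pose,local)[0]
    a=pose[2]; yd=np.array([-np.sin(a),np.cos(a),0]); t=Rt.T@yd
    roll=np.arctan2(-t[0],t[1]); roll=(roll+np.pi/2)%np.pi-np.pi/2
    print("target",w.round(4),"now",o["tool_pos"].round(4),"local",w2d(pose,o["tool_pos"])[0].round(4),"t",o["t"],"q6",o["q"][5].round(3))
    print("shift mm",(Rt.T@(w-o["tool_pos"])*1000).round(1),"roll",roll.round(4),"down",Rt[:,2].round(4),"F",o["contact_force"].round(1),"open",o["opening"],"grip",o["grip_force"])
E
python3 - <<'E'
from h import *
from scipy.optimize import least_squares
L=np.array([[-.15,0,.144],[.118,.06,.118],[-.1,-.05,.159],[.02,0,.218],[.02,0,.218]])
U=np.array([[334.2,253.8],[251.75,311.75],[307.7,246.9],[273.5,252],[273.9,251.5]])
r=least_squares(lambda q:(project(d2w(q,L))-U).ravel(),[.68,.08,.3],loss="soft_l1")
print(r.x,(project(d2w(r.x,L))-U).round(2).tolist())
goto([-.104,-.05,.2]); goto([-.104,-.05,.2],r.x)
print(at_z([(315.8,244)],0),at_z([(318.5,241)],0.0))
E
```

```text
[0.68165916 0.08608733 0.3236779 ] [[-0.12, -0.13], [-0.28, 0.01], [0.28, -1.21], [0.27, 0.21], [-0.13, 0.71]]
target [0.6014 0.0053 0.2   ] now [0.2438 0.5754 0.2018] local [-0.2506  0.6069  0.2018] t 0.45 q6 -0.119
shift mm [-551.7 -385.4    1.9] roll -0.7415 down [-1.e-04 -1.e-04 -1.e+00] F [ 0.1  0.2 -0. ] open 0.08557174000926261 grip 0.0
target [0.599  0.0056 0.2   ] now [0.2438 0.5754 0.2018] local [-0.2595  0.6032  0.2018] t 0.45 q6 -0.119
shift mm [-549.3 -386.1    1.9] roll -0.7245 down [-1.e-04 -1.e-04 -1.e+00] F [ 0.1  0.2 -0. ] open 0.08557174000926261 grip 0.0
[[ 0.54427639 -0.21046038  0.        ]] [[ 0.53284933 -0.22413444  0.        ]]
```

```bash
python3 -c "
import numpy as np; np.save('pose.npy',[.682,.0866,.332])"
python3 -m handwheel '[{"tx":-30,"ty":-21},{"tx":-30,"ty":-21},{"tx":-30,"ty":-21},{"tx":-30,"ty":-21},{"tx":-30,"ty":-21},{"tx":-30,"ty":-21},{"tx":-30,"ty":-21},{"tx":-30,"ty":-21},{"tx":-30,"ty":-21}]' 0 40
python3 -m handwheel '[{"tx":-30,"ty":-21},{"tx":-30,"ty":-21},{"tx":-30,"ty":-21},{"tx":-30,"ty":-21},{"tx":-30,"ty":-21},{"tx":-30,"ty":-21},{"tx":-30,"ty":-21},{"tx":-20,"ty":-14},{"roll":-0.12},{"roll":-0.12},{"roll":-0.12}]'
python3 -c "
from h import *
goto([-.104,-.05,.18])"
```

```text
target [0.6    0.0054 0.18  ] now [0.2438 0.5754 0.2018] local [-0.255   0.6049  0.2018] t 0.45 q6 -0.119
shift mm [-550.3 -385.8   21.9] roll -0.7328 down [-1.e-04 -1.e-04 -1.e+00] F [ 0.1  0.2 -0. ] open 0.08557174000926261 grip 0.0$[0]: bad value
$[0]: bad value
```

```bash
python3 -m handwheel '[{"tx":-30.0,"ty":-21.0,"tz":0.0,"roll":0.0}]' 0 40; python3 -m handwheel --help | head -20
```

```text
t: 0.53
tool_pos: [0.2611, 0.5471, 0.2018]
tool_rot: [-0.617, -3.079, -0.003]
contact_force: [0.5, -0.6, 1.0]
opening: 0.0759
grip_force: 0.0invalid input: not JSON, or not a number
```

```bash
python3 -m handwheel '[{"tx":-30,"ty":-21,"tz":0,"roll":0},{"tx":-30,"ty":-21,"tz":0,"roll":0},{"tx":-30,"ty":-21,"tz":0,"roll":0},{"tx":-30,"ty":-21,"tz":0,"roll":0},{"tx":-30,"ty":-21,"tz":0,"roll":0},{"tx":-30,"ty":-21,"tz":0,"roll":0},{"tx":-30,"ty":-21,"tz":0,"roll":0},{"tx":-30,"ty":-21,"tz":0,"roll":0}]'
python3 -m handwheel '[{"tx":-30,"ty":-21,"tz":0,"roll":0},{"tx":-30,"ty":-21,"tz":0,"roll":0},{"tx":-30,"ty":-21,"tz":0,"roll":0},{"tx":-30,"ty":-21,"tz":0,"roll":0},{"tx":-30,"ty":-21,"tz":0,"roll":0},{"tx":-30,"ty":-21,"tz":0,"roll":0},{"tx":-20,"ty":-14,"tz":0,"roll":0},{"tx":0,"ty":0,"tz":0,"roll":-0.12},{"tx":0,"ty":0,"tz":0,"roll":-0.12},{"tx":0,"ty":0,"tz":0,"roll":-0.12}]'
python3 -c "
from h import *
goto([-.104,-.05,.18])"
```

```text
t: 1.2
tool_pos: [0.4194, 0.2945, 0.2022]
tool_rot: [0.625, 3.078, 0.001]
contact_force: [0.6, 0.4, 0.1]
opening: 0.0001
grip_force: 0.0
t: 2.03
tool_pos: [0.5485, 0.0884, 0.2018]
tool_rot: [-0.057, -3.141, -0.0]
contact_force: [-0.1, 1.8, -0.4]
opening: -0.0
grip_force: 0.0
target [0.6    0.0054 0.18  ] now [0.5485 0.0884 0.2018] local [-0.1256  0.0452  0.2018] t 2.0333 q6 -1.509
shift mm [-54.5 -81.   21.8] roll -0.3684 down [-2.e-04  1.e-04 -1.e+00] F [-0.1  1.8 -0.4] open -8.854301777273994e-06 grip 0.0
```

```bash
python3 -m handwheel '[{"tx":-18,"ty":-27,"tz":0,"roll":0},{"tx":-18,"ty":-27,"tz":0,"roll":0},{"tx":-18,"ty":-27,"tz":0,"roll":0},{"tx":0,"ty":0,"tz":0,"roll":-0.12},{"tx":0,"ty":0,"tz":0,"roll":-0.12},{"tx":0,"ty":0,"tz":0,"roll":-0.12},{"tx":0,"ty":0,"tz":16,"roll":-0.01},{"tx":0,"ty":0,"tz":0,"roll":0}]'
python3 - <<'E'
from h import *
goto([-.104,-.05,.135])
im,d=grab(4); cv2.imwrite("pics/p1.png",cv2.resize(im[180:330,220:370][:,:,::-1].astype(np.uint8),None,fx=4,fy=4,interpolation=cv2.INTER_CUBIC))
E
```

```text
t: 2.7
tool_pos: [0.5976, 0.006, 0.1833]
tool_rot: [0.514, -3.095, -0.002]
contact_force: [0.1, 1.4, -1.1]
opening: 0.0001
grip_force: 0.0
target [0.6    0.0054 0.135 ] now [0.5976 0.006  0.1833] local [-0.1061 -0.0487  0.1833] t 2.7 q6 -2.014
shift mm [-2.3 -1.4 48.3] roll -0.0031 down [-4.e-03  4.e-04 -1.e+00] F [ 0.1  1.4 -1.1] open 0.0001296257889702622 grip 0.0
```

View pics/p1.png

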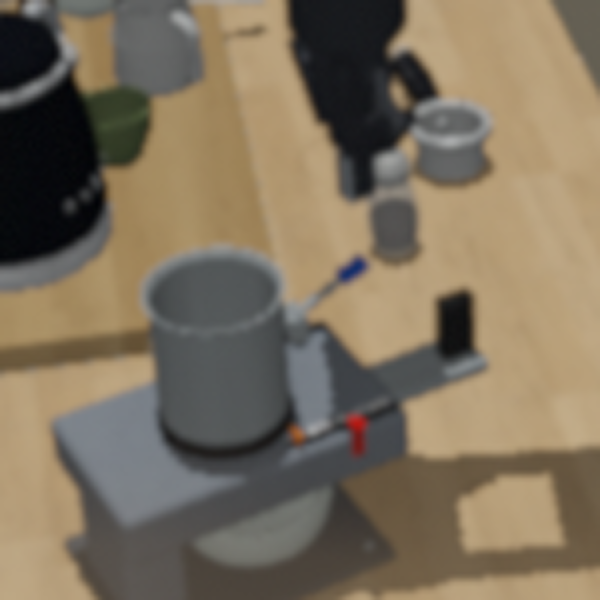

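The lever still stands up. The finger tip appears at about px (309,229), just above the paddle at (308,247). I'll check the tip's depth before pressing.

Run:
```python
from h import *
im,d=grab(3); C=cloud(d); o=ctrl.get_obs()
print("tcp px",project(o["tool_pos"]))
for v in range(214,252,3): print(v,[C[v,u].round(3).tolist() for u in (305,308,311)])
```

```text
tcp px [[308.7556258  236.76548527]]
214 [[0.608, 0.019, 0.267], [0.601, 0.024, 0.269], [0.598, 0.052, 0.286]]
217 [[0.608, 0.018, 0.257], [0.604, 0.039, 0.27], [0.598, 0.052, 0.278]]
220 [[0.608, 0.014, 0.246], [0.601, 0.02, 0.249], [0.593, 0.016, 0.244]]
223 [[0.608, 0.014, 0.237], [0.601, 0.02, 0.24], [0.594, 0.02, 0.238]]
226 [[0.609, 0.016, 0.229], [0.602, 0.019, 0.23], [0.593, 0.014, 0.225]]
229 [[0.562, -0.301, -0.0], [0.601, 0.013, 0.216], [0.543, -0.295, 0.0]]
232 [[0.565, -0.284, -0.0], [0.555, -0.284, -0.002], [0.555, -0.227, 0.036]]
235 [[0.568, -0.27, -0.002], [0.558, -0.271, -0.004], [0.556, -0.226, 0.026]]
238 [[0.571, -0.25, 0.0], [0.561, -0.252, -0.003], [0.553, -0.247, -0.001]]
241 [[0.574, -0.238, -0.003], [0.565, -0.235, -0.002], [0.556, -0.231, -0.001]]
244 [[0.577, -0.22, -0.001], [0.601, -0.004, 0.156], [0.559, -0.212, 0.002]]
247 [[0.61, 0.002, 0.153], [0.603, 0.006, 0.154], [0.595, 0.007, 0.154]]
250 [[0.612, 0.013, 0.151], [0.574, -0.185, 0.0], [0.565, -0.182, 0.001]]
```

```bash
python3 -m handwheel '[{"tx":0,"ty":0,"tz":8,"roll":0},{"tx":0,"ty":0,"tz":8,"roll":0},{"tx":0,"ty":0,"tz":0,"roll":0},{"tx":0,"ty":0,"tz":0,"roll":0}]'
python3 - <<'E'
from h import *
im,d=grab(4); C=cloud(d); o=ctrl.get_obs(); print(o["tool_pos"],o["contact_force"],project(o["tool_pos"]),blob(im,"blue",(285,225,330,275)))
for v in range(224,250,2): print(v,[C[v,u].round(3).tolist() for u in (305,308,311)])
cv2.imwrite("pics/p2.png",cv2.resize(im[190:290,270:370][:,:,::-1].astype(np.uint8),None,fx=6,fy=6,interpolation=cv2.INTER_CUBIC))
E
```

```text
t: 3.38
tool_pos: [0.598, 0.0061, 0.1684]
tool_rot: [0.514, -3.097, -0.001]
contact_force: [0.0, 0.5, 0.4]
opening: -0.0001
grip_force: 0.0
[0.59907402 0.00599547 0.1701998 ] [0.24505786 0.64458488 0.08267576] [[309.09660166 241.86538443]] (array([307.76870748, 247.08078231]), 11)
224 [[0.608, 0.012, 0.233], [0.604, 0.036, 0.247], [0.598, 0.043, 0.251]]
226 [[0.608, 0.012, 0.226], [0.602, 0.019, 0.23], [0.594, 0.017, 0.227]]
228 [[0.609, 0.013, 0.221], [0.602, 0.019, 0.224], [0.594, 0.018, 0.221]]
230 [[0.609, 0.011, 0.213], [0.603, 0.021, 0.219], [0.595, 0.021, 0.218]]
232 [[0.609, 0.011, 0.207], [0.602, 0.016, 0.209], [0.595, 0.019, 0.21]]
234 [[0.567, -0.275, -0.002], [0.602, 0.012, 0.2], [0.594, 0.01, 0.198]]
236 [[0.569, -0.262, -0.0], [0.559, -0.263, -0.002], [0.55, -0.258, -0.001]]
238 [[0.572, -0.249, 0.002], [0.562, -0.251, -0.002], [0.552, -0.251, -0.004]]
240 [[0.573, -0.242, -0.001], [0.564, -0.239, -0.001], [0.555, -0.237, -0.001]]
242 [[0.575, -0.232, -0.002], [0.566, -0.227, 0.0], [0.557, -0.226, -0.001]]
244 [[0.577, -0.221, -0.001], [0.601, -0.002, 0.158], [0.558, -0.219, -0.003]]
246 [[0.61, -0.001, 0.154], [0.602, 0.005, 0.157], [0.595, 0.007, 0.157]]
248 [[0.611, 0.008, 0.154], [0.604, 0.01, 0.154], [0.562, -0.197, -0.003]]
```

View pics/p2.png

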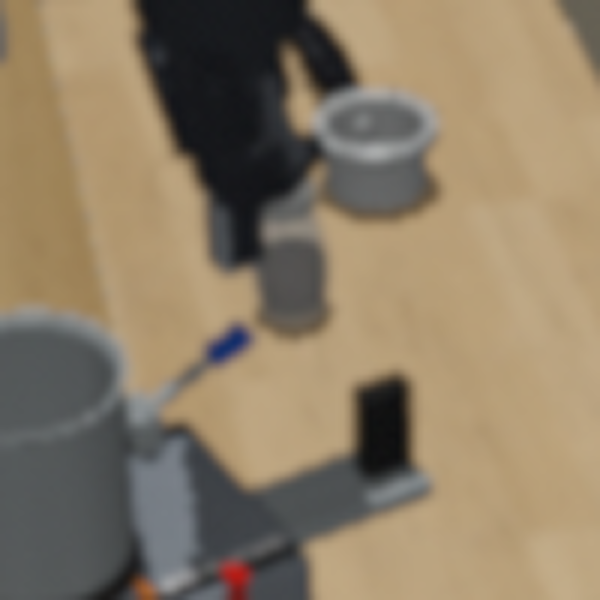

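The fingertips appear about 25 mm above the stated TCP; the tip edge is at crop (235,268) and the paddle at (230,345). I'll lower slowly and let contact settle where the tips are.

```bash
for i in 1; do python3 -m handwheel '[{"tx":-2,"ty":-1,"tz":5,"roll":0},{"tx":0,"ty":0,"tz":4,"roll":0},{"tx":0,"ty":0,"tz":0,"roll":0}]'
python3 -m handwheel '[{"tx":0,"ty":0,"tz":3,"roll":0},{"tx":0,"ty":0,"tz":3,"roll":0},{"tx":0,"ty":0,"tz":0,"roll":0}]'; done
python3 - <<'E'
from h import *
im,d=grab(4); C=cloud(d); o=ctrl.get_obs(); print(o["tool_pos"],o["contact_force"],project(o["tool_pos"]),blob(im,"blue",(285,225,330,275)))
for v in range(234,254,2): print(v,[C[v,u].round(3).tolist() for u in (305,308,311)])
E
```

```text
t: 3.83
tool_pos: [0.6005, 0.0058, 0.1595]
tool_rot: [0.514, -3.097, -0.001]
contact_force: [0.3, -0.0, -1.0]
opening: 0.0001
grip_force: 0.0
t: 4.08
tool_pos: [0.6006, 0.0058, 0.1539]
tool_rot: [0.514, -3.098, -0.001]
contact_force: [-0.1, -0.6, 0.2]
opening: 0.0002
grip_force: 0.0
[0.60115907 0.00570903 0.15503037] [-0.21324218  0.21699951 -0.50355568] [[308.55448177 246.55462456]] (array([307.78164826, 247.06287171]), 11)
234 [[0.61, 0.017, 0.205], [0.603, 0.023, 0.208], [0.595, 0.018, 0.203]]
236 [[0.61, 0.015, 0.197], [0.603, 0.018, 0.198], [0.595, 0.017, 0.196]]
238 [[0.611, 0.015, 0.191], [0.604, 0.021, 0.194], [0.594, 0.011, 0.186]]
240 [[0.573, -0.239, 0.0], [0.563, -0.242, -0.003], [0.555, -0.235, 0.0]]
242 [[0.575, -0.228, 0.001], [0.566, -0.228, -0.001], [0.557, -0.227, -0.002]]
244 [[0.577, -0.218, 0.0], [0.601, -0.003, 0.157], [0.559, -0.214, 0.0]]
246 [[0.61, 0.004, 0.157], [0.602, 0.004, 0.156], [0.594, 0.005, 0.155]]
248 [[0.611, 0.006, 0.152], [0.603, 0.008, 0.152], [0.562, -0.198, -0.003]]
250 [[0.612, 0.009, 0.148], [0.574, -0.185, 0.0], [0.564, -0.187, -0.003]]
252 [[0.584, -0.181, -0.003], [0.575, -0.178, -0.002], [0.567, -0.173, 0.0]]
```

```bash
python3 -m handwheel '[{"tx":0,"ty":0,"tz":6,"roll":0},{"tx":0,"ty":0,"tz":6,"roll":0},{"tx":0,"ty":0,"tz":0,"roll":0}]'
for i in 1; do python3 -m handwheel '[{"tx":0,"ty":0,"tz":4,"roll":0},{"tx":0,"ty":0,"tz":4,"roll":0},{"tx":0,"ty":0,"tz":0,"roll":0}]'; done
python3 - <<'E'
from h import *
im,d=grab(4); C=cloud(d); o=ctrl.get_obs(); print(o["tool_pos"],o["contact_force"],blob(im,"blue",(285,225,330,275)))
for v in range(236,254,2): print(v,[C[v,u].round(3).tolist() for u in (305,308,311)])
E
```

```text
t: 4.53
tool_pos: [0.6, 0.0058, 0.1409]
tool_rot: [0.514, -3.096, -0.001]
contact_force: [-0.2, 0.4, -0.4]
opening: -0.0002
grip_force: 0.0
t: 4.78
tool_pos: [0.6004, 0.0058, 0.1336]
tool_rot: [0.514, -3.097, -0.001]
contact_force: [-0.3, 0.2, -0.4]
opening: -0.0002
grip_force: 0.0
[0.60124383 0.00570193 0.13509765] [-1.44670872 -0.60231495  0.19938131] (array([306.51076923, 248.09230769]), 6)
236 [[0.61, 0.015, 0.197], [0.604, 0.022, 0.201], [0.599, 0.04, 0.213]]
238 [[0.611, 0.014, 0.19], [0.604, 0.021, 0.194], [0.596, 0.021, 0.192]]
240 [[0.611, 0.013, 0.183], [0.604, 0.02, 0.187], [0.596, 0.021, 0.186]]
242 [[0.611, 0.014, 0.177], [0.604, 0.021, 0.181], [0.596, 0.017, 0.177]]
244 [[0.611, 0.012, 0.17], [0.604, 0.019, 0.173], [0.596, 0.019, 0.172]]
246 [[0.61, 0.0, 0.154], [0.604, 0.014, 0.163], [0.595, 0.008, 0.158]]
248 [[0.611, 0.007, 0.153], [0.603, 0.009, 0.153], [0.563, -0.195, -0.001]]
250 [[0.612, 0.011, 0.149], [0.574, -0.185, 0.0], [0.564, -0.187, -0.003]]
252 [[0.584, -0.181, -0.002], [0.575, -0.178, -0.002], [0.566, -0.176, -0.002]]
```

```bash
for i in 1; do python3 -m handwheel '[{"tx":0,"ty":0,"tz":4,"roll":0},{"tx":0,"ty":0,"tz":4,"roll":0},{"tx":0,"ty":0,"tz":0,"roll":0}]'
python3 -m handwheel '[{"tx":0,"ty":0,"tz":4,"roll":0},{"tx":0,"ty":0,"tz":4,"roll":0},{"tx":0,"ty":0,"tz":0,"roll":0}]'; done
python3 - <<'E'
from h import *
im,d=grab(4); C=cloud(d); o=ctrl.get_obs(); print(o["tool_pos"],o["contact_force"],blob(im,"blue",(285,225,330,275)))
for v in range(240,262,2): print(v,[C[v,u].round(3).tolist() for u in (305,308,311)])
E
```

```text
t: 5.23
tool_pos: [0.6008, 0.0056, 0.1261]
tool_rot: [0.515, -3.098, -0.0]
contact_force: [0.6, -0.4, 0.4]
opening: 0.0001
grip_force: 0.2
t: 5.48
tool_pos: [0.6006, 0.0057, 0.1178]
tool_rot: [0.515, -3.098, -0.0]
contact_force: [-0.0, 0.2, -0.4]
opening: 0.0
grip_force: 0.1
[0.60098123 0.00578084 0.11871073] [-0.07343985 -0.51396239  0.56183597] (array([nan, nan]), 0)
240 [[0.611, 0.014, 0.184], [0.606, 0.033, 0.196], [0.6, 0.047, 0.205]]
242 [[0.611, 0.013, 0.177], [0.604, 0.02, 0.181], [0.596, 0.016, 0.176]]
244 [[0.611, 0.009, 0.167], [0.605, 0.02, 0.174], [0.596, 0.019, 0.172]]
246 [[0.611, 0.009, 0.161], [0.604, 0.017, 0.166], [0.597, 0.019, 0.166]]
248 [[0.612, 0.011, 0.156], [0.605, 0.018, 0.16], [0.597, 0.018, 0.159]]
250 [[0.611, 0.003, 0.144], [0.604, 0.014, 0.15], [0.595, 0.007, 0.144]]
252 [[0.612, 0.007, 0.14], [0.604, 0.012, 0.142], [0.567, -0.173, 0.0]]
254 [[0.586, -0.169, -0.001], [0.577, -0.167, -0.001], [0.568, -0.165, -0.001]]
256 [[0.588, -0.158, -0.0], [0.579, -0.159, -0.003], [0.57, -0.155, -0.002]]
258 [[0.59, -0.151, -0.002], [0.581, -0.147, -0.001], [0.572, -0.147, -0.003]]
260 [[0.591, -0.141, -0.003], [0.583, -0.136, -0.0], [0.575, -0.133, 0.001]]h.py:22: RuntimeWarning: invalid value encountered in divide
  return np.array([(u*ww).sum(),(v*ww).sum()])/ww.sum()+[u0,v0],len(u)
```

```bash
python3 -m handwheel '[{"tx":0,"ty":0,"tz":4,"roll":0},{"tx":0,"ty":0,"tz":3,"roll":0},{"tx":0,"ty":0,"tz":0,"roll":0}]'
python3 -m handwheel '[{"tx":0,"ty":0,"tz":2,"roll":0},{"tx":0,"ty":0,"tz":2,"roll":0},{"tx":0,"ty":0,"tz":0,"roll":0}]'
python3 - <<'E'
from h import *
im,d=grab(4); C=cloud(d); o=ctrl.get_obs(); print(o["tool_pos"],o["contact_force"])
for v in range(248,262,2): print(v,[C[v,u].round(3).tolist() for u in (305,308,311)])
E
```

```text
t: 5.93
tool_pos: [0.6008, 0.0057, 0.1111]
tool_rot: [0.515, -3.098, -0.0]
contact_force: [-0.8, -0.5, -0.2]
opening: -0.0
grip_force: 0.0
t: 6.18
tool_pos: [0.601, 0.0057, 0.1075]
tool_rot: [0.515, -3.099, -0.0]
contact_force: [-0.1, -0.8, -0.1]
opening: -0.0
grip_force: 0.0
[0.60108207 0.00578282 0.10779202] [-0.46486436  0.33856369 -1.28335925]
248 [[0.612, 0.01, 0.156], [0.605, 0.019, 0.16], [0.597, 0.017, 0.158]]
250 [[0.612, 0.01, 0.149], [0.605, 0.018, 0.153], [0.597, 0.016, 0.15]]
252 [[0.612, 0.009, 0.141], [0.605, 0.018, 0.146], [0.597, 0.017, 0.145]]
254 [[0.612, 0.009, 0.135], [0.605, 0.015, 0.138], [0.596, 0.006, 0.13]]
256 [[0.588, -0.159, -0.001], [0.579, -0.16, -0.003], [0.57, -0.155, -0.001]]
258 [[0.59, -0.148, -0.0], [0.581, -0.147, -0.001], [0.572, -0.145, -0.001]]
260 [[0.592, -0.14, -0.002], [0.583, -0.137, -0.001], [0.574, -0.134, -0.0]]
```

```bash
python3 -m handwheel '[{"tx":0,"ty":0,"tz":2,"roll":0},{"tx":0,"ty":0,"tz":0,"roll":0}]'
python3 -m handwheel '[{"tx":0,"ty":0,"tz":2,"roll":0},{"tx":0,"ty":0,"tz":0,"roll":0}]'
python3 - <<'E'
from h import *
im,d=grab(4); C=cloud(d); o=ctrl.get_obs(); print(o["tool_pos"],o["contact_force"])
for v in range(250,262,2): print(v,[C[v,u].round(3).tolist() for u in (305,308,311)])
E
```

```text
t: 6.55
tool_pos: [0.6014, 0.0057, 0.1065]
tool_rot: [-0.515, 3.099, -0.0]
contact_force: [-0.6, 0.0, 1.6]
opening: -0.0003
grip_force: 1.0
t: 6.72
tool_pos: [0.6014, 0.0057, 0.106]
tool_rot: [-0.515, 3.099, -0.0]
contact_force: [-4.0, 0.4, 9.5]
opening: -0.0
grip_force: 4.4
[0.60146153 0.00565418 0.10604892] [-5.30996793  0.59131105  9.24554465]
250 [[0.612, 0.012, 0.15], [0.605, 0.02, 0.155], [0.597, 0.017, 0.151]]
252 [[0.612, 0.012, 0.144], [0.605, 0.017, 0.146], [0.598, 0.022, 0.148]]
254 [[0.612, 0.005, 0.132], [0.605, 0.015, 0.138], [0.596, 0.007, 0.13]]
256 [[0.588, -0.16, -0.001], [0.579, -0.16, -0.003], [0.571, -0.152, 0.001]]
258 [[0.59, -0.151, -0.002], [0.581, -0.15, -0.003], [0.572, -0.149, -0.004]]
260 [[0.592, -0.141, -0.002], [0.583, -0.139, -0.002], [0.574, -0.136, -0.002]]
```

The lever is at its stop: 9 N, with the tips really at about 0.135 m. So the real tips sit about 29 mm above the reported TCP. I'll press a touch more, lift off and go above the tab.

```bash
python3 -m handwheel '[{"tx":0,"ty":0,"tz":2,"roll":0},{"tx":0,"ty":0,"tz":0,"roll":0}]'
python3 -m handwheel '[{"tx":0,"ty":0,"tz":-12,"roll":0},{"tx":0,"ty":0,"tz":-30,"roll":0},{"tx":0,"ty":0,"tz":-22,"roll":0},{"tx":0,"ty":0,"tz":0,"roll":0}]' 50
python3 - <<'E'
from h import *
goto([-.15,0,.17])
im,d=grab(4); C=cloud(d); b=blob(im,"blue",(285,225,330,275)); print(b,at_z([b[0]],.137),w2d(np.load("pose.npy"),at_z([b[0]],.137)))
u,v=b[0].round().astype(int);print(C[v-1:v+2,u].round(3).tolist())
E
```

```text
t: 7.08
tool_pos: [0.6015, 0.0056, 0.1057]
tool_rot: [-0.515, 3.099, -0.001]
contact_force: [-9.3, 1.2, 14.7]
opening: 0.0001
grip_force: 7.7
t: 7.42
tool_pos: [0.6044, 0.0054, 0.1721]
tool_rot: [-0.513, 3.09, -0.004]
contact_force: [0.7, 0.2, 2.6]
opening: 0.048
grip_force: 0.0
target [0.5402 0.0377 0.17  ] now [0.6044 0.0054 0.1721] local [-0.0998 -0.0515  0.1721] t 7.4167 q6 -2.014
shift mm [50.3 51.3  1.4] roll -0.0027 down [ 0.0098 -0.0011 -1.    ] F [0.7 0.2 2.6] open 0.04801774855123318 grip 0.0
(array([309.34874505, 252.90620872]), 9) [[0.60063439 0.01000198 0.137     ]] [[-0.10188836 -0.04589533  0.137     ]]
[[0.6, 0.002, 0.134], [0.601, 0.008, 0.135], [0.602, 0.012, 0.135]]
```

The lever is fully down, with the paddle at z about 0.135. Now over the tab.

```bash
python3 -m handwheel '[{"tx":17,"ty":17,"tz":0,"roll":0},{"tx":17,"ty":17,"tz":0,"roll":0},{"tx":17,"ty":17,"tz":0,"roll":0},{"tx":0,"ty":0,"tz":0,"roll":0},{"tx":0,"ty":0,"tz":0,"roll":0}]' 46
python3 - <<'E'
from h import *
goto([-.15,0,.074])
im,d=grab(4); cv2.imwrite("pics/p3.png",cv2.resize(im[190:290,270:370][:,:,::-1].astype(np.uint8),None,fx=6,fy=6,interpolation=cv2.INTER_CUBIC))
E
```

```text
t: 8.03
tool_pos: [0.5349, 0.0379, 0.1641]
tool_rot: [0.516, -3.097, -0.001]
contact_force: [-0.5, 0.5, -0.0]
opening: 0.0457
grip_force: 0.0
target [0.5402 0.0377 0.074 ] now [0.5349 0.0379 0.1641] local [-0.155   0.0019  0.1641] t 8.0333 q6 -1.969
shift mm [-5.2 -2.  90.1] roll -0.0019 down [-2.4e-03  1.0e-04 -1.0e+00] F [-0.5  0.5 -0. ] open 0.045676544637716865 grip 0.0
```

View pics/p3.png

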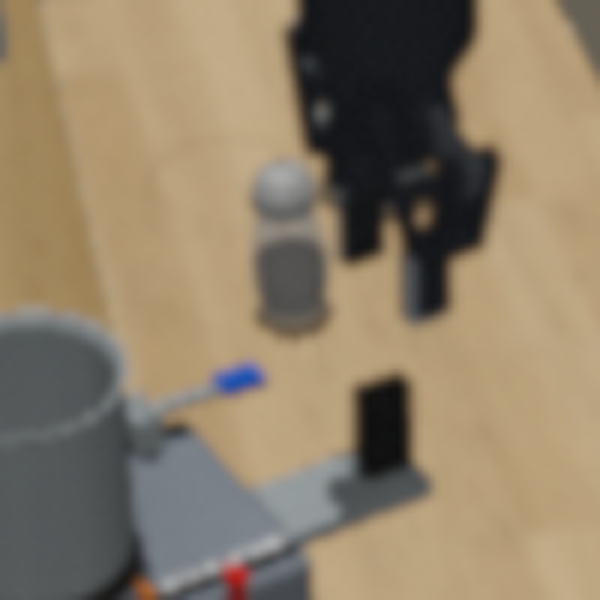

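The gripper is over the tab, with tips at crop (362,255) and (425,315) straddling it at (383,425). The paddle is down.

```bash
python3 -m handwheel '[{"tx":-5,"ty":-2,"tz":10,"roll":0},{"tx":0,"ty":0,"tz":15,"roll":0},{"tx":0,"ty":0,"tz":15,"roll":0},{"tx":0,"ty":0,"tz":10,"roll":0},{"tx":0,"ty":0,"tz":0,"roll":0}]'
python3 -m handwheel '[{"tx":0,"ty":0,"tz":10,"roll":0},{"tx":0,"ty":0,"tz":10,"roll":0},{"tx":0,"ty":0,"tz":10,"roll":0},{"tx":0,"ty":0,"tz":6,"roll":0},{"tx":0,"ty":0,"tz":0,"roll":0},{"tx":0,"ty":0,"tz":0,"roll":0}]'
python3 - <<'E'
from h import *
goto([-.15,0,.076])
im,d=grab(4); cv2.imwrite("pics/p4.png",cv2.resize(im[190:290,270:370][:,:,::-1].astype(np.uint8),None,fx=6,fy=6,interpolation=cv2.INTER_CUBIC))
E
```

```text
t: 8.65
tool_pos: [0.54, 0.0371, 0.1122]
tool_rot: [0.513, -3.094, -0.002]
contact_force: [-0.3, -0.3, -0.8]
opening: 0.0458
grip_force: 0.0
t: 9.15
tool_pos: [0.5414, 0.0373, 0.0794]
tool_rot: [0.515, -3.098, -0.0]
contact_force: [-0.3, -0.7, 0.0]
opening: 0.0459
grip_force: 0.0
target [0.5402 0.0377 0.076 ] now [0.5414 0.0373 0.0794] local [-0.149  -0.0008  0.0794] t 9.15 q6 -1.969
shift mm [1.  0.8 3.4] roll -0.0027 down [-9.e-04  1.e-04 -1.e+00] F [-0.3 -0.7  0. ] open 0.04592821514932112 grip 0.0
```

View pics/p4.png

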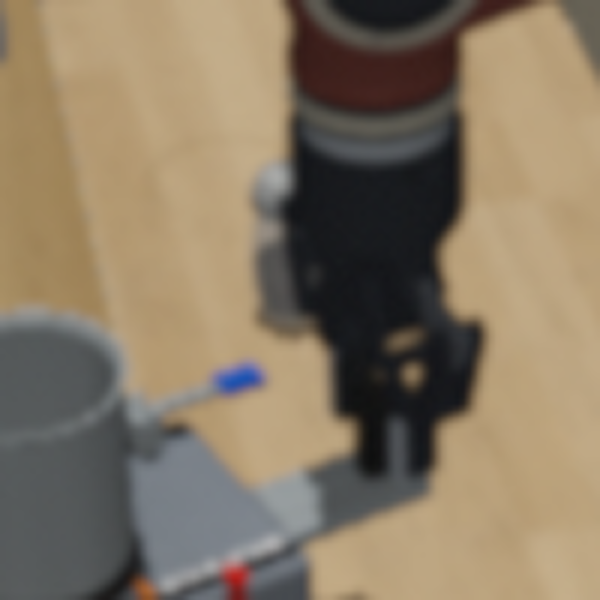

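The near finger stands beside the tab, with its tip at crop (410,475) just above the tongue. The lever is still down. Closing.

```bash
python3 -m handwheel '[{"tx":0,"ty":0,"tz":2,"roll":0},{"tx":0,"ty":0,"tz":0,"roll":0},{"tx":0,"ty":0,"tz":0,"roll":0},{"tx":0,"ty":0,"tz":0,"roll":0},{"tx":0,"ty":0,"tz":0,"roll":0},{"tx":0,"ty":0,"tz":0,"roll":0}]' 4 60
python3 - <<'E'
from h import *
goto([-.15,0,.076])
im,d=grab(8); np.savez("grip.npz",im=im,d=d)
for k in("red","orange"): print(k,blob(im,k,(285,275,325,300)))
E
```

```text
t: 9.85
tool_pos: [0.5428, 0.0342, 0.0783]
tool_rot: [-0.512, 3.098, -0.009]
contact_force: [4.2, -10.5, -0.9]
opening: 0.0132
grip_force: 59.1
target [0.5402 0.0377 0.076 ] now [0.5428 0.0342 0.0783] local [-0.1487 -0.0041  0.0783] t 9.85 q6 -1.968
shift mm [1.4 4.2 2.3] roll -0.0046 down [ 0.0024 -0.0052 -1.    ] F [  4.2 -10.5  -0.9] open 0.013165460461358774 grip 59.08254683017731
red (array([308.91543756, 287.00172075]), 11)
orange (array([293.63318584, 288.40840708]), 7)
```

```bash
python3 -m handwheel '[{"tx":0,"ty":-3,"tz":0,"roll":0},{"tx":5,"ty":0,"tz":0,"roll":0},{"tx":5,"ty":0,"tz":0,"roll":0},{"tx":5,"ty":0,"tz":0,"roll":0},{"tx":5,"ty":0,"tz":0,"roll":0},{"tx":0,"ty":0,"tz":0,"roll":0},{"tx":0,"ty":0,"tz":0,"roll":0},{"tx":0,"ty":0,"tz":0,"roll":0}]'
python3 - <<'E'
from h import *
goto([-.15,0,.076]); pose=np.load("pose.npy")
im,d=grab(8); np.savez("pull1.npz",im=im,d=d)
for k in("red","orange"):
    b=blob(im,k,(285,275,325,300)); print(k,b,w2d(pose,at_z([b[0]],.118)).round(4))
b=blob(np.load("grip.npz")["im"],"orange",(285,275,325,300)); print(w2d(pose,at_z([b[0]],.118)).round(4))
E
```

```text
t: 10.92
tool_pos: [0.5252, 0.0284, 0.0783]
tool_rot: [-0.513, 3.095, 0.001]
contact_force: [6.9, 2.4, -3.0]
opening: 0.0134
grip_force: 59.4
target [0.5402 0.0377 0.076 ] now [0.5252 0.0284 0.0783] local [-0.1671 -0.0039  0.0783] t 10.9167 q6 -1.988
shift mm [-17.1   4.    2.3] roll -0.0036 down [ 0.0044  0.0012 -1.    ] F [ 6.9  2.4 -3. ] open 0.013369645456037043 grip 59.44481313228607
red (array([308.91567146, 286.99634414]), 11) [[-0.0422  0.0546  0.118 ]]
orange (array([nan, nan]), 0) [[nan nan nan]]
[[-0.0073  0.0385  0.118 ]]h.py:22: RuntimeWarning: invalid value encountered in divide
  return np.array([(u*ww).sum(),(v*ww).sum()])/ww.sum()+[u0,v0],len(u)
```

Run:
```python
from h import *
for f in("grip","pull1"):
    im=np.load(f+".npz")["im"][281:296,289:316]; r,g,b=im[...,0],im[...,1],im[...,2]
    print(f,"r-b"); print((r-b).round().astype(int))
    print("g-b (red vs orange)"); print((g-b).round().astype(int)[:12])
```

```text
grip r-b
[[ -4  -4  -3  -4  -9 -12 -13 -13 -14 -14 -14 -13 -13 -14 -14 -14 -14 -14
  -13 -10  -8  -8  -6  -4  -2  -1   0]
 [ -4  -4  -3  -3  -8 -12 -13 -14 -13 -14 -14 -13 -14 -13 -13 -13 -12 -10
   -6   0   2   0  -3  -2  -1   0  -2]
 [ -4  -3  -2  -2  -6 -10 -13 -13 -13 -13 -13 -13 -13 -12 -11  -8  -6   2
   16  26  26  19   6  -1  -2  -5  -8]
 [ -3  -2  -2   0  -5 -10 -13 -14 -13 -13 -12 -11 -10  -8  -6  -4   0  15
   49  72  76  68  37   4  -8 -12 -12]
 [ -3  -2   5  12   9  -4 -12 -13 -12 -10  -8  -6  -4  -3  -2  -1   2  26
   76 117 132 112  55   7 -10 -13 -13]
 [ -1   1  16  40  49  27   1  -9  -7  -6  -4  -3  -2   0   0  -1   0  20
   70 120 143 108  47   4 -10 -12 -12]
 [  1   2  16  54  88  76  35   4  -2  -2  -1   0   0  -1  -3  -6  -8  -1
   31  82 112  81  30  -1 -10 -10 -10]
 [  0  -2   6  37  89 104  68  23   3   0   0  -1  -4  -8 -10 -12 -12  -8
   14  56  86  62  21  -3  -9  -8  -8]
 [ -2  -4  -1  20  68 101  77  32   5  -2  -4  -8 -10 -12 -13 -12 -12  -8
   14  53  82  63  24  -1  -7  -8  -8]
 [ -4  -5  -3  10  45  70  49  13  -5  -9 -10 -11 -12 -12 -12 -11 -11  -6

[... 3716 characters left out ...]
  -5 -6 -7]
 [ 0  0 -1 -2 -3 -5 -6 -6 -6 -2 11 27 18  5  0 -1  0  0  1  2  4  0 -3 -6
  -6 -7 -7]
 [ 0  0 -1 -2 -3 -4 -6 -5 -4 -1  7 24 24 10  3  0 -1 -2 -1  2  4  0 -4 -6
  -6 -6 -6]
 [ 1  0 -1 -2 -3 -2 -3 -2 -2  0  5 18 25 11  1 -4 -5 -5 -4 -1  2 -2 -4 -6
  -6 -6 -6]
 [ 0 -1 -2 -2 -2 -1 -1 -1  0  1  4 10 10  0 -5 -6 -7 -6 -5 -2  1 -1 -4 -5
  -5 -5 -4]
 [-1 -2 -2 -1  0  0  0  0 -1 -1 -1 -1 -3 -6 -7 -7 -7 -6 -5 -2  1 -1 -4 -4
  -4 -4 -4]
 [-2 -3 -2 -1 -1  0 -2 -3 -4 -5 -5 -6 -6 -7 -7 -6 -6 -5 -4 -1  3  0 -3 -4
  -4 -4 -4]
 [-3 -3 -3 -2 -3 -4 -5 -6 -6 -6 -6 -6 -6 -6 -5 -4 -4 -4 -3 -1  2  0 -3 -4
  -4 -4 -4]
 [-3 -3 -4 -5 -6 -6 -6 -7 -6 -6 -6 -6 -5 -5 -4 -4 -3 -3 -3  0  2  0 -3 -4
  -4 -4 -4]]
```

```bash
cat >> h.py <<'E'
def at_y(pose,uv,y):   # ray meets the plane y=const of the doser frame
    a=w2d(pose,E[:3,3])[0]; b=w2d(pose,at_z(uv,0.0)); s=(y-a[1])/(b[:,1]-a[1]); return a+s[:,None]*(b-a)
def cen(im,kind):
    u0,v0,u1,v1=285,276,326,300; c=im[v0:v1,u0:u1]; r,g,b=c[...,0],c[...,1],c[...,2]
    w=np.clip(g-b-1.5,0,None)*(r-b>12)*((g-b)>.2*(r-b)) if kind=="orange" else np.clip(r-b-8,0,None)*((g-b)<.12*(r-b))
    v,u=np.indices(w.shape); return w,u+u0,v+v0
def mean(w,u,v): return np.array([(w*u).sum(),(w*v).sum()])/w.sum()
E
python3 - <<'E'
from h import *
pose=np.load("pose.npy")
J=lambda p:[((project(d2w(pose,np.array(p)+e*1e-3))-project(d2w(pose,p)))[0]).round(3).tolist() for e in np.eye(3)]
print("px per mm x,y,z",J([-.04,.055,.118]))
for f in("grip","pull1"):
    im=np.load(f+".npz")["im"]; w,u,v=cen(im,"orange"); c=mean(w,u,v); print(f,c,(w>0).sum())
    for z in(.118,.12,.122): print(" z",z,w2d(pose,at_z([c],z)).round(4))
    for y in(.036,.039,.042): print(" y",y,at_y(pose,[c],y).round(4))
w,u,v=cen(im,"red")
for lo,hi in((283,286),(287,290),(290,293)):
    m=w*((v>=lo)&(v<=hi)); c=mean(m,u,v); print(lo,c)
    for y in (.053,.056,.060,.0615): print("   y",y,at_y(pose,[c],y).round(4))
E
```

```text
px per mm x,y,z [[-0.346, 0.142], [0.197, 0.218], [-0.018, -0.304]]
grip [318.35257461 291.7337084 ] 188
 z 0.118 [[-0.0529  0.0831  0.118 ]]
 z 0.12 [[-0.0518  0.0851  0.12  ]]
 z 0.122 [[-0.0507  0.0871  0.122 ]]
 y 0.036 [[-0.0788  0.036   0.0713]]
 y 0.039 [[-0.0772  0.039   0.0742]]
 y 0.042 [[-0.0755  0.042   0.0772]]
pull1 [319.67643217 291.77356654] 183
 z 0.118 [[-0.0556  0.085   0.118 ]]
 z 0.12 [[-0.0545  0.087   0.12  ]]
 z 0.122 [[-0.0534  0.0891  0.122 ]]
 y 0.036 [[-0.0828  0.036   0.0693]]
 y 0.039 [[-0.0811  0.039   0.0722]]
 y 0.042 [[-0.0794  0.042   0.0752]]
283 [308.786668   285.06247509]
   y 0.053 [[-0.043   0.053   0.1228]]
   y 0.056 [[-0.0414  0.056   0.1257]]
   y 0.06 [[-0.0393  0.06    0.1295]]
   y 0.0615 [[-0.0385  0.0615  0.1309]]
287 [309.07082584 288.35509752]
   y 0.053 [[-0.0432  0.053   0.1118]]
   y 0.056 [[-0.0417  0.056   0.1147]]
   y 0.06 [[-0.0396  0.06    0.1186]]
   y 0.0615 [[-0.0388  0.0615  0.12  ]]
290 [309.11406518 291.28027444]
   y 0.053 [[-0.0429  0.053   0.1023]]
   y 0.056 [[-0.0413  0.056   0.1052]]
   y 0.06 [[-0.0392  0.06    0.1091]]
   y 0.0615 [[-0.0384  0.0615  0.1106]]
```

Run:
```python
from h import *
pose=np.load("pose.npy")
s=np.load("s1.npz")["im"].mean(2).astype(np.float32); pi=np.load("pull1.npz")["im"].mean(2).astype(np.float32)
def prof(img,pts):
    q=project(d2w(pose,pts)).astype(np.float32); return cv2.remap(img,q[:,:1],q[:,1:],cv2.INTER_CUBIC)[:,0]
ys=np.arange(.045,.075,.0005)
for x in(.09,.075,.06,.045,.03,.015,0,-.012,-.022,-.055,-.065):
    g=[np.gradient(prof(i,np.c_[x+0*ys,ys,.118+0*ys])) for i in(s,pi)]; k=[np.argmin(a) for a in g]; print(x,[(ys[j].round(4),a[j].round(1)) for j,a in zip(k,g)])
print("front edge")
xs=np.arange(-.1,-.06,.0005)
for y in(-.05,-.035,.03,.04,.05): 
    g=np.gradient(prof(s,np.c_[xs,y+0*xs,.118+0*xs])); print(y,xs[np.argmax(abs(g))],abs(g).max())
print("right edge"); ys=np.arange(-.075,-.045,.0005)
for x in(.1,.09,.08): g=np.gradient(prof(s,np.c_[x+0*ys,ys,.118+0*ys])); print(x,ys[np.argmax(abs(g))])
print("back edge"); xs=np.arange(.1,.135,.0005)
for y in(-.04,-.02,0,.02,.04): g=np.gradient(prof(s,np.c_[xs,y+0*xs,.118+0*xs])); print(y,xs[np.argmax(abs(g))])
```

```text
0.09 [(np.float64(0.0565), np.float32(-2.3)), (np.float64(0.0565), np.float32(-2.5))]
0.075 [(np.float64(0.058), np.float32(-2.6)), (np.float64(0.058), np.float32(-2.7))]
0.06 [(np.float64(0.0595), np.float32(-2.5)), (np.float64(0.0595), np.float32(-2.7))]
0.045 [(np.float64(0.0595), np.float32(-2.2)), (np.float64(0.0595), np.float32(-2.4))]
0.03 [(np.float64(0.063), np.float32(-0.2)), (np.float64(0.0615), np.float32(-0.3))]
0.015 [(np.float64(0.0625), np.float32(-1.0)), (np.float64(0.0625), np.float32(-0.9))]
0 [(np.float64(0.0595), np.float32(-2.6)), (np.float64(0.0595), np.float32(-3.1))]
-0.012 [(np.float64(0.045), np.float32(-2.8)), (np.float64(0.045), np.float32(-3.6))]
-0.022 [(np.float64(0.045), np.float32(-4.7)), (np.float64(0.045), np.float32(-4.2))]
-0.055 [(np.float64(0.045), np.float32(-3.9)), (np.float64(0.045), np.float32(-4.1))]
-0.065 [(np.float64(0.045), np.float32(-7.2)), (np.float64(0.045), np.float32(-7.6))]
front edge
-0.05 -0.07749999999999999 5.0974846
-0.035 -0.07849999999999999 1.6511497
0.03 -0.07949999999999999 1.7078781
0.04 -0.07149999999999998 3.8106232
0.05 -0.07699999999999999 4.215519
right edge
0.1 -0.060999999999999985
0.09 -0.05949999999999998
0.08 -0.061499999999999985
back edge
-0.04 0.12300000000000003
-0.02 0.12850000000000003
0 0.12950000000000003
0.02 0.13050000000000003
0.04 0.12100000000000002
```

```bash
sed -i 's/285,276,326,300/285,278,313,293/' h.py
cat > m.py <<'E'
from h import *
pose=np.load("pose.npy")
def gate(im):
    w,u,v=cen(im,"orange"); c=mean(w,u,v); return c,w2d(pose,at_z([c],.119))[0],(w>0).sum()
if __name__=="__main__":
    goto([-.15,0,.076]); im,_=grab(8); np.save("last.npy",im)
    z0=gate(np.load("grip.npz")["im"]); g=gate(im); print(z0,g,"gate",z0[1][0]-g[1][0])
    g=gate(np.load("pull1.npz")["im"]); print("pull1 gate",z0[1][0]-g[1][0])
    w,u,v=cen(im,"red"); m=w*(v>=287); c=mean(m,u,v); print("marker side",c,at_y(pose,[c],.061))
    b=blob(im,"blue",(285,225,330,275)); print("paddle",b)
E
python3 m.py
```

```text
target [0.5402 0.0377 0.076 ] now [0.5253 0.0285 0.0782] local [-0.1671 -0.0039  0.0782] t 11.3167 q6 -1.988
shift mm [-17.1   3.9   2.3] roll -0.0035 down [ 0.0044  0.0012 -1.    ] F [ 5.9  1.6 -3. ] open 0.013543016879146129 grip 59.46287512779236
(array([293.70335528, 288.14612731]), array([-0.00742791,  0.03874462,  0.119     ]), np.int64(23)) (array([300.39588967, 285.89616009]), array([-0.02572419,  0.04030298,  0.119     ]), np.int64(18)) gate 0.018296279705464866
pull1 gate 0.01834849856769642
marker side [309.08466819 289.32303585] [[-0.03894606  0.061       0.11642696]]
paddle (array([309.45168104, 252.81939799]), 16)
```

```bash
python3 -m handwheel '[{"tx":4,"ty":0,"tz":0,"roll":0},{"tx":4,"ty":0,"tz":0,"roll":0},{"tx":4,"ty":0,"tz":0,"roll":0},{"tx":2,"ty":0,"tz":0,"roll":0},{"tx":0,"ty":0,"tz":0,"roll":0},{"tx":0,"ty":0,"tz":0,"roll":0},{"tx":0,"ty":0,"tz":0,"roll":0}]'
python3 m.py
python3 - <<'E'
from h import *
im=np.load("last.npy"); c=im[278:296,294:316]
print((c[...,0]-c[...,2]).round().astype(int)); print((c[...,1]-c[...,2]).round().astype(int)[:13])
cv2.imwrite("pics/f.png",cv2.resize(im[255:305,270:340][:,:,::-1].astype(np.uint8),None,fx=10,fy=10,interpolation=cv2.INTER_CUBIC))
E
```

```text
t: 12.3
tool_pos: [0.5122, 0.0242, 0.0782]
tool_rot: [-0.513, 3.094, 0.001]
contact_force: [7.9, 2.3, -4.1]
opening: 0.0131
grip_force: 59.4
target [0.5402 0.0377 0.076 ] now [0.5122 0.0242 0.0782] local [-0.1808 -0.0037  0.0782] t 12.3 q6 -1.999
shift mm [-30.8   3.8   2.4] roll -0.0035 down [ 0.005   0.0017 -1.    ] F [ 7.9  2.3 -4.1] open 0.013089635277132026 grip 59.379746317863464
(array([293.70335528, 288.14612731]), array([-0.00742791,  0.03874462,  0.119     ]), np.int64(23)) (array([305.14695695, 284.03859476]), array([-0.03931643,  0.04053334,  0.119     ]), np.int64(14)) gate 0.03188852078679141
pull1 gate 0.01834849856769642
marker side [309.00496838 289.23803071] [[-0.03873552  0.061       0.11680606]]
paddle (array([309.45444971, 252.81937862]), 15)
[[-14 -14 -14 -14 -14 -14 -14 -14 -14 -14 -14 -14 -14 -14 -14 -14 -14 -14
  -14 -14 -13 -10]
 [-13 -14 -14 -14 -15 -14 -14 -14 -14 -14 -14 -14 -14 -14 -14 -14 -14 -13
  -12 -10  -8  -6]
 [-13 -13 -14 -14 -14 -14 -14 -14 -14 -12  -9 -10 -13 -14 -14 -13 -12 -10
   -8  -5  -3  -2]
 [-12 -13 -14 -14 -14 -14 -14 -14 -12  -2  14  
[... 1546 characters left out ...]
-3 -2 -2]
 [-6 -7 -7 -7 -7 -7 -7 -6 -6 -3  2  1 -4 -6 -6 -5 -4 -3 -2 -1 -1  0]
 [-6 -7 -7 -7 -7 -7 -7 -6 -5  1 14 16  5 -3 -4 -2 -2 -2 -1 -1 -1 -2]
 [-5 -6 -7 -7 -7 -7 -7 -7 -6  0 18 32 17  3 -1  0 -1 -1 -1 -2 -3 -5]
 [-5 -6 -7 -7 -7 -6 -6 -5 -4 -1 12 32 28  9  2  1  1 -2 -4 -5 -6 -7]
 [-5 -6 -6 -6 -6 -4 -4 -3 -2  0  9 26 31 15  6  3  0 -4 -5 -6 -7 -7]
 [-4 -6 -5 -4 -3 -2 -2 -1 -1  0  5 15 16  9  5  4 -1 -4 -6 -6 -6 -6]
 [-2 -3 -2 -1 -1 -1 -1 -1 -2 -2 -2  0  0  0  1  2 -2 -4 -6 -6 -6 -5]
 [-1 -1 -1  0  0  0 -1 -3 -5 -6 -6 -6 -5 -3  0  2 -1 -4 -5 -5 -5 -4]
 [ 0  0  0 -1 -2 -2 -4 -6 -7 -7 -7 -7 -6 -4  0  2 -1 -3 -4 -4 -4 -4]
 [-1 -2 -3 -4 -4 -5 -6 -7 -7 -6 -6 -6 -5 -4 -1  2  0 -3 -4 -4 -4 -4]]
```

View pics/f.png

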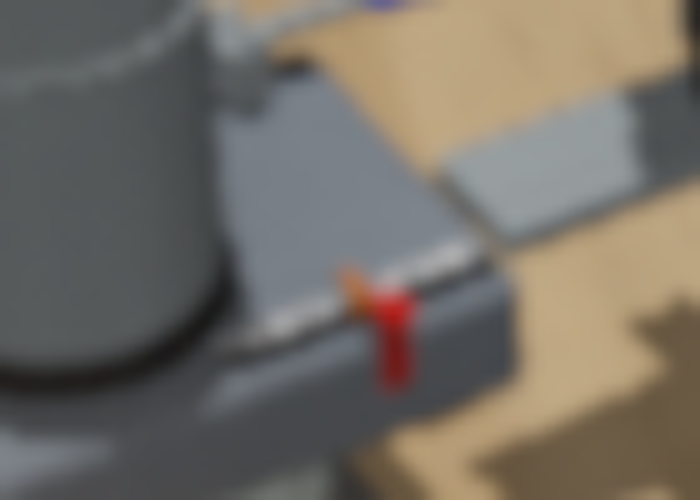

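The view shows the orange pointer's tip at crop (368,310) next to the red clip top at (392,305). It's within 1–2 mm of lined up. To pin the offset, I'll fit small rendered boxes for pointer and marker.

```bash
cat > fit.py <<'E'
from h import *
from scipy.optimize import least_squares
pose=np.load("pose.npy"); U0,V0,U1,V1=286,278,316,298; S=16
def face(p,amp,acc):
    q=(project(d2w(pose,np.array(p)))-[U0-.5,V0-.5])*S
    m=np.zeros(acc.shape,np.float32); cv2.fillConvexPoly(m,np.round(q*16).astype(np.int32),1.0,shift=4); acc[m>0]=amp
def box(acc,x0,x1,y0,y1,z0,z1,at,ay,ax):
    face([[x1,y0,z0],[x1,y1,z0],[x1,y1,z1],[x1,y0,z1]],ax,acc)
    face([[x0,y1,z0],[x1,y1,z0],[x1,y1,z1],[x0,y1,z1]],ay,acc)
    face([[x0,y0,z1],[x1,y0,z1],[x1,y1,z1],[x0,y1,z1]],at,acc)
def down(acc,sig):
    return cv2.resize(cv2.GaussianBlur(acc,(0,0),sig*S),(U1-U0,V1-V0),interpolation=cv2.INTER_AREA)
def marker(p):
    x,yi,yo,zt,zb,zs,at,ay,sig=p; A=np.zeros(((V1-V0)*S,(U1-U0)*S),np.float32); x,yi,yo,zt,zb=np.array([x,yi,yo,zt,zb])/1e3
    box(A,x-.004,x+.004,yi,yo,zb,zt,at,ay,ay*.6); return down(A,sig)
def pointer(p,sig):
    x,y0,y1,hx,z0,z1,at,ay=p; A=np.zeros(((V1-V0)*S,(U1-U0)*S),np.float32); x,y0,y1,hx,z0,z1=np.array([x,y0,y1,hx,z0,z1])/1e3
    box(A,x-hx,x+hx,y0,y1,z0,z1,at,ay,ay); return down(A,sig)
if __name__=="__main__":
    v,u=np.indices((V1-V0,U1-U0)); u+=U0; v+=V0
    im=np.load("grip.npz")["im"][V0:V1,U0:U1]; rb=im[...,0]-im[...,2]
    mm=(u>=303)&(u<=313)&(v<296); mp=(u<300)&(v>=282)&(v<294)
    best=[]
    for yi in(51.,54.,57.):
        f=lambda p:((marker(p)+(-6)-rb)[mm])
        r=least_squares(f,[-40,yi,61,123,104,0,170,110,.9],diff_step=1e-2,x_scale=[2,2,1,2,3,1,40,30,.2],bounds=([-50,45,60,118.5,90,-1,50,30,.4],[-30,59,64,135,116,1,300,250,2]))
        print("marker",r.cost.round(0),r.x.round(2)); best.append(r)
    sig=min(best,key=lambda r:r.cost).x[-1]
    for z1 in(119.,120.5,122.,124.):
        g=lambda p:((pointer(np.r_[p[:4],z1-1.5,z1,p[4:6]],sig)+(-5)-rb)[mp])
        r=least_squares(g,[-7,34,46,2,120,60],diff_step=1e-2,x_scale=[2,2,2,1,40,30],bounds=([-20,20,38,.8,40,20],[5,42,56,5,300,250]))
        print("pointer z",z1,r.cost.round(0),r.x.round(2))
E
python3 fit.py
```

```text
marker 4848.0 [-40.43  53.42  60.77 127.06 102.37   0.99 214.02  85.74   0.89]
marker 5444.0 [-40.55  52.85  60.94 127.01 103.32   0.99 193.53  88.66   0.9 ]
marker 4843.0 [-40.2   53.9   61.02 127.53 102.94  -0.99 214.08  88.32   0.89]
pointer z 119.0 2446.0 [ -7.75  30.58  45.15   2.72 151.83  96.15]
pointer z 120.5 2419.0 [ -7.08  32.1   46.33   2.45 156.78 160.75]
pointer z 122.0 2413.0 [ -6.28  33.69  48.22   2.5  153.61 129.25]
pointer z 124.0 2409.0 [ -5.41  35.58  49.55   2.48 147.75 183.07]
```

The two fits agree. The marker is at x = −40.3 (y 57.2), and the pointer when shut is at x = −7.1 (tip y 46.3, the required 11 mm apart). That gives a target gate of 33.3 mm; it's at about 32 mm now, so I'll draw 1.3 mm more.

```bash
python3 -m handwheel '[{"tx":1.3,"ty":0,"tz":0,"roll":0},{"tx":0,"ty":0,"tz":0,"roll":0},{"tx":0,"ty":0,"tz":0,"roll":0},{"tx":0,"ty":0,"tz":0,"roll":0},{"tx":0,"ty":0,"tz":0,"roll":0},{"tx":0,"ty":0,"tz":0,"roll":0}]'
python3 m.py
python3 - <<'E'
from fit import *
# joint render with the marker fixed: fit only the pointer's travel
im=np.load("last.npy")[V0:V1,U0:U1]; rb=im[...,0]-im[...,2]; g0=np.load("grip.npz")["im"][V0:V1,U0:U1]; g0=g0[...,0]-g0[...,2]
v,u=np.indices(rb.shape); u+=U0; v+=V0; m=(u>=299)&(u<=306)&(v<285)
for gt in np.arange(30,37,.5):
    A=pointer([-7.08-gt,32.1,46.3,2.45,119,120.5,157,160],.9); d=(rb-g0)[m]; a=A[m]; k=(a@d)/(a@a); print(gt,((d-k*a)**2).sum().round(0),end="; ")
E
```

```text
t: 13.2
tool_pos: [0.5111, 0.0238, 0.0783]
tool_rot: [-0.513, 3.094, 0.001]
contact_force: [7.3, 3.0, -4.5]
opening: 0.013
grip_force: 59.2
target [0.5402 0.0377 0.076 ] now [0.5111 0.0238 0.0783] local [-0.182  -0.0037  0.0783] t 13.2 q6 -2.0
shift mm [-32.    3.8   2.4] roll -0.0035 down [ 0.0051  0.0017 -1.    ] F [ 7.3  3.  -4.5] open 0.0129808596597129 grip 59.24763858318329
(array([293.70335528, 288.14612731]), array([-0.00742791,  0.03874462,  0.119     ]), np.int64(23)) (array([305.30996105, 283.4296049 ]), array([-0.04083234,  0.03868455,  0.119     ]), np.int64(16)) gate 0.03340442448354779
pull1 gate 0.01834849856769642
marker side [309.04197667 289.25626894] [[-0.03883673  0.061       0.11669839]]
paddle (array([309.45771408, 252.81794055]), 16)
30.0 28396.0; 30.5 24568.0; 31.0 20670.0; 31.5 16580.0; 32.0 12803.0; 32.5 8988.0; 33.0 5748.0; 33.5 3443.0; 34.0 1835.0; 34.5 911.0; 35.0 778.0; 35.5 1265.0; 36.0 2438.0; 36.5 4252.0;
```

Run:
```python
from fit import *
g0=np.load("grip.npz")["im"][V0:V1,U0:U1]; g0=g0[...,0]-g0[...,2]; v,u=np.indices(g0.shape); u+=U0; v+=V0
pi=np.load("pull1.npz")["im"][V0:V1,U0:U1]; la=np.load("last.npy")[V0:V1,U0:U1]
for n,im,m,x0 in(("pull1",pi,(u>=297)&(u<=305)&(v<290),18.4),("last",la,(u>=299)&(u<=306)&(v<286),33.3)):
    d=((im[...,0]-im[...,2])-g0)[m]
    def res(p,dy): return p[1]*pointer([-7.08-p[0],32.1+dy,46.3+dy,2.45,119,120.5,157,160],.9)[m]-d
    for dy in(-1,0,1,2):
        r=least_squares(lambda p:res(p,dy),[x0,.8],diff_step=5e-3); print(n,dy,r.x.round(2),r.cost.round(0))
```

```text
pull1 -1 [19.1  0.7] 1833.0
pull1 0 [18.99  0.69] 1516.0
pull1 1 [18.76  0.69] 1690.0
pull1 2 [18.55  0.68] 2405.0
last -1 [34.68  0.83] 548.0
last 0 [34.64  0.85] 581.0
last 1 [34.72  0.89] 1020.0
last 2 [34.67  0.9 ] 1829.0
```

Run:
```python
from fit import *
L=lambda a:(a[V0:V1,U0:U1,1]-a[V0:V1,U0:U1,2])
gi=L(np.load("grip.npz")["im"]); pi=L(np.load("pull1.npz")["im"]); la=L(np.load("last.npy")); v,u=np.indices(gi.shape); u+=U0; v+=V0
# one pointer shape (y0,y1,hx) and one x per picture, z 120.5; grip minus pull1 as background etc.
for z1 in(119.,120.5,122.):
  def res(p):
    y0,y1,hx,at,ay,a2,a3,xg,xp,xl=p
    f=lambda x,k:k*pointer([x,y0,y1,hx,z1-1.5,z1,at,ay],.9)
    A=(f(xg,1)-(gi-pi))[(u<297)&(v>282)&(v<294)]
    B=(f(xp,a2)-(pi-gi))[(u>=297)&(u<=306)&(v<290)]
    C=(f(xl,a3)-(la-gi))[(u>=300)&(u<=310)&(v<289)]
    return np.r_[A,B,C]
  r=least_squares(res,[32,46,2.4,60,50,.7,.8,-7,-25.5,-40.5],diff_step=4e-3,x_scale=[2,2,.5,20,20,.2,.2,1,1,1])
  print(z1,r.cost.round(1),r.x.round(2))
```

```text
119.0 645.8 [ 30.22  44.77   1.41  84.64  89.32   0.66   0.76  -7.96 -26.76 -41.98]
120.5 722.1 [ 31.88  47.67   2.4   64.64  -0.51   0.69   0.78  -6.77 -25.56 -40.69]
122.0 651.5 [ 33.99  48.11   1.63  82.35  52.88   0.7    0.78  -6.25 -25.04 -40.18]
```

```bash
python3 -m handwheel '[{"tx":-0.4,"ty":0,"tz":0,"roll":0},{"tx":0,"ty":0,"tz":0,"roll":0},{"tx":0,"ty":0,"tz":0,"roll":0},{"tx":0,"ty":0,"tz":0,"roll":0},{"tx":0,"ty":0,"tz":0,"roll":0},{"tx":0,"ty":0,"tz":0,"roll":0},{"tx":0,"ty":0,"tz":0,"roll":0},{"tx":0,"ty":0,"tz":0,"roll":0}]'
python3 m.py; python3 -c "
from station import ctrl
print(ctrl.finish_job())"
```

```text
t: 14.27
tool_pos: [0.5115, 0.0239, 0.0782]
tool_rot: [-0.513, 3.094, 0.001]
contact_force: [8.3, 3.1, -3.6]
opening: 0.0134
grip_force: 59.2
target [0.5402 0.0377 0.076 ] now [0.5115 0.0239 0.0782] local [-0.1816 -0.0037  0.0782] t 14.2667 q6 -2.0
shift mm [-31.6   3.8   2.4] roll -0.0034 down [ 0.0052  0.0017 -1.    ] F [ 8.3  3.1 -3.6] open 0.013360139937315448 grip 59.24560546875
(array([293.70335528, 288.14612731]), array([-0.00742791,  0.03874462,  0.119     ]), np.int64(23)) (array([305.24358034, 283.94717535]), array([-0.0396969 ,  0.04035559,  0.119     ]), np.int64(13)) gate 0.03226898371869716
pull1 gate 0.01834849856769642
marker side [309.00915044 289.22813313] [[-0.0387489   0.061       0.11683238]]
paddle (array([309.45817223, 252.81581722]), 16)
the job is handed in; nothing more can be done
None
```

I pressed the lever fully down, drew the gate out about 33 mm to the red marker (lined up to roughly 1 mm by my measurements), and handed the job in at about 15 s with the tab held and the lever still down; the marker had not moved, though I did not re-check the bowl or the other items.

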